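Dial open the film lockbox in the reading room

TASK

Open the grey film lockbox. Turn its dial clockwise past tick 3 once and stop on it the second time, turn it counter-clockwise past tick 1 once and stop on it the second time, then turn it clockwise to tick 6 and on from there, up to a little past tick 7, feeling with light downward pressure for the place where the dial drops in, and push it fully home; never lean hard on the dial while it is blocked. Then pull the drawer fully open by its handle, let go, and leave the other things on the desk alone.

Things in the scene. Friction and masses are not known exactly. Their poses are not given: they have to be found in the camera images.
- lockbox: fixed grey steel lockbox, 160 (x) x 200 (y) x 100 mm high, drawer at its -x front. Origin on the dial's upright axis at desk height; box reaches 75 mm to -x, 85 mm to +x. On top round the dial, 12 white ticks, one each 30 degrees, 55 mm or more from the axis; the long wide one is tick 0, at the front (-x); they count clockwise from above (tick 3 at +y, tick 6 at +x).
- dial (a joint): dial angle in rad, growing clockwise seen from above, without limit; 0 when the spinner knob points to tick 0, tick n is n x pi/6 plus whole turns. Aluminium disc 100 mm across, top 122 mm above the desk (a 26 mm hub stands 6 mm higher). Turning takes about 0.05 N m. Starts between ticks 4 and 8.4 (2.09 to 4.36 rad), 200 to 330 degrees clockwise short of tick 3.
- plunger (a joint): how far the dial is pressed down, m: 0 up (start), 0.008 fully home, which unlocks the drawer. Dial and shaft slide down as one with about 5.5 N and stay where left. When blocked they meet the sprung wheels after 1 mm and give about 1 mm more per 5 N beyond that, 5 mm in all. Dialed rightly, they drop in freely at one place beyond tick 6.
- spinner_mid (a point): centre of the spinner knob, the dial's crank: an upright black cylinder, 20 mm across and 32 mm tall, that turns freely on its own pin, so that it can be held while the dial goes round. It is 36 mm from the dial's axis; its centre is 146 mm above the desk (24 mm above the disc) when the dial is up.
- drawer (a joint): how far the drawer is out, m: 0 shut (start), 0.065 fully open; it slides to the lockbox's -x with about 2 N and stays where it is left. Locked until the dial is fully home.
- drawer_handle (a point): middle of the drawer's steel bar handle: a round horizontal bar along the lockbox's y, 90 mm long and 10 mm thick, 40 mm in front of the drawer front (120 mm from the dial's axis when shut) and 84 mm above the desk (16 mm below the box's top); moves with the drawer.
- dialhead: the dial with its shaft as one thing; origin and axes as the lockbox's. The place where it drops in is never the same: its middle lies 6 to 34 degrees clockwise past tick 6 and the opening is about 5.5 degrees wide in all, so it must be felt for.
- wheelhouse: two hidden lock wheels under the dial as one thing; origin as the lockbox's. The dial carries them along only after three quarters of a turn each, so directions and passes matter: stop within 10 degrees of ticks 3 and 1, and turn less than 240 degrees clockwise after tick 1. If wrong, dial all again, first two full turns or more clockwise to tick 3.
- loupe: black magnifying loupe, 38 mm across, 34 mm tall, stands left of the lockbox; a bystander: leave it alone; origin at the centre of its underside
- step_wedge: small steel staircase block, 75 x 30 x 25 mm, right of the lockbox; a bystander: leave it alone; origin at the centre of its underside
- tape_roll: roll of tape lying flat, 64 mm across, 19 mm thick, behind the lockbox; a bystander: leave it alone; origin at the centre of its underside
- marker_jar: small closed jar, 44 mm across, 55 mm tall, right of the lockbox; a bystander: leave it alone; origin at the centre of its underside
- mug: white mug, 80 mm across, 95 mm tall; a bystander: leave it alone; origin at the centre of its underside
- film_carton: flat cardboard film carton, 190 x 130 x 35 mm; a bystander: leave it alone; origin at the centre of its underside
- pen: black pen, 140 mm long, lying on the desk; a bystander: leave it alone; origin at the centre of its underside

How it is judged:
On the way:
1. the dial has dropped in and is pressed home (value of joint plunger above 0.0068 m), for 0.2 s.
At the end, for the whole second after the job is handed in: the dial is still home (pressed in more than 6.2 mm of 8) and the drawer is fully open (more than 57 mm of 65), both at rest and released (value of joint plunger above 0.0062 m and value of joint drawer above 0.057 m and velocity of joint drawer between -0.02 and 0.02 m/s and velocity of joint dial between -0.1 and 0.1 rad/s); the robot touches nothing.
It fails at once if the blocked dial is leaned on: more than 15 N between the dial and the lock wheels (contact force between dialhead and wheelhouse above 15 N).
It fails at once if a bystander is displaced by more than 30 mm (distance of any of loupe, step_wedge, tape_roll, marker_jar, mug, film_carton, pen from where it was at the start of the episode above 0.03 m).
It also fails if it takes over 72 s, if anything falls off the work surface, if the arm or the gripper's body presses on something with over 40 N, if the wrist force passes 120 N, or if a joint passes its speed limit or range.

ROBOT

A 7-joint arm with a two-finger parallel gripper is mounted at the origin on the work surface. World frame = base frame: x ahead of the robot, y to its left, z up, the work surface at z = 0. Lengths are in m, angles in rad, forces in N, time in s.
With the tool pointing down it reaches from about 0.425 to 0.925 m from the base axis. Payload 6.8 kg.
Tool frame: the origin (TCP) lies on the front face of the gripper's body, between the roots of the fingers; the fingertips stand 73 mm ahead of it and the grasp point (between the pads) lies 54 mm ahead of it; z points along the fingers, y is the line along which they close (so a half turn about z gives the same grasp; the last joint's range is limited). The gripper opens to 85 mm and grips with 20 to 120 N. Pads are 22 mm wide; open, the fingers measure 114 mm over their backs; the gripper's body (76 mm by 85 mm) begins 54 mm behind the grasp point. The pads swing forward as they close: fully open they stand 13 mm farther back than shut.
Start: joints at [-1.248, 0.477, 0.022, 1.555, -0.011, 1.109, -0.083], TCP at [0.282, 0.613, 0.304] pointing down, gripper open.
Joint ranges: [-2.96, 2.96], [-0.34, 2.1], [-1.41, 1.46], [0.24, 2.44], [-1.37, 4.51], [0.17, 1.92], [-2.96, 2.96]. Speed limits (rad/s): [2.39, 2.39, 3.14, 3.14, 3.14, 3.14, 3.14].

INTERFACE

Orientations are given as a unit quaternion [w, x, y, z].
In Python, from station import bot, optics gives the robot as it stands.
- The arm moves only by the tool drive_tool, never from a script. Its argument "deltas" is a list of rows, each an object with "gripper": the closure in counts, from 0 (fully open) to 255 (shut); "offset": the shift along the tool's x, y, z in units of 1000 mm (1.0 is 1000 mm), a list of three; "angular": the turn, a rotation vector about the tool's x, y, z in units of 45 degrees (1.0 is 45 degrees), a list of three. In form: [{"gripper": gripper, "offset": [dx, dy, dz], "angular": [rx, ry, rz]}, ...]. A call has 1 to 5 rows; each row is the pose to reach, as a shift and turn from the pose commanded when the call began, along the tool's axes at that moment; what a row does not reach only later rows make up. A row lasts 1/10 s, in which the tool goes at most 50 mm and 8.59 degrees, less where a joint would pass 70% of its speed; a pose out of reach is approached as far as the arm can. A call with a number of a shift or a turn outside -1 to 1 is refused whole. A call with a gripper value outside its range is refused whole. The fingers move at their own pace and stop on an object; "grip_force" is the grip in N (left out, the last holds). Time passes only in rows, so rows that repeat a pose let the fingers close. It gives the time, the measured TCP pose, the force, the opening and the grip force at its end, in the units of the state.
- bot.get_obs(): the state, without advancing time (a new reading comes with each control period).
- optics.read_camera(name): name is "side" or "top" or "wrist"; returns the picture (480x640x3 uint8, blue, green, red); there is no depth.
- optics.camera_model(name): a dict with "fx", "fy", "cx", "cy" (pixels), "cam_to_world" (4x4, takes a point from camera to world coordinates). Camera axes: x right, y up, looking along -z (the intrinsics and any distortion apply to the point x, -y, -z); pixel columns grow to the right and rows downward; lengths in m; the calibration is good to about 2 mm. A picture is of the moment at which its call begins: read the wrist's pose just before it. camera_model takes no time and is no camera call; for the wrist camera it gives the pose at the moment of the call.
- bot.hand_in(): hands the job in; it is judged then, once.
The state is a dict: "t": time; "q": joint angles; "joint_vel": joint speeds; "joint_torque": joint torques, N m; "eef_pos": TCP position; "tool_rot": TCP orientation; "contact_force": force on the tool from outside, world axes, zero at the start; "torque": the same for the moment, N m; "gripper_width": opening from 0.0 (shut) to 1.0 (fully open); "grasp_force": force on a finger pad.
Only numpy, scipy, OpenCV 4.12 (cv2) and the standard library are available. Lean on these libraries where they do the work, as an engineer would, in place of code of your own. Each camera call takes 0.05 s, during which the arm holds its last target. There are 200 camera calls.

## Working session

There is one attempt and no reset: what is moved stays moved. The work goes in short steps, Python scripts to look and compute and a tool call to move; the robot and the scene stay as the last step left them, time stands still between calls to the robot, and variables do not carry over. Pictures are saved under pics/ and viewed, at most 10 in all, crops included, and the job is handed in when it is done.

Besides the shell and the picture viewer there is one more tool, called after "Call:" as a command line: name --argument value ..., lists and objects as JSON in quotes. drive_tool: Moves the arm, as the interface text tells. Its arguments: {"type":"object","properties":{"deltas":{"type":"array"},"grip_force":{"type":"number"}},"required":["deltas"]}

```bash
mkdir -p pics; ls; python3 - <<'E'
from station import bot, optics
import cv2,numpy as np
o=bot.get_obs()
print({k:np.round(v,3).tolist() for k,v in o.items()})
for n in ("top","side"):
    im=optics.read_camera(n); cv2.imwrite(f"pics/{n}0.png",im)
    m=optics.camera_model(n); print(n,{k:np.round(v,3).tolist() for k,v in m.items()})
E
```

```text
pics
{'t': 0.0, 'q': [-1.248, 0.478, 0.022, 1.556, -0.011, 1.109, -0.083], 'joint_vel': [-0.0, -0.001, 0.001, 0.001, 0.0, 0.001, -0.001], 'joint_torque': [0.0, -59.644, 1.607, -28.121, 0.012, 0.009, -0.0], 'eef_pos': [0.282, 0.613, 0.303], 'tool_rot': [-0.0, 0.214, 0.977, -0.001], 'contact_force': [-0.235, -0.618, 0.259], 'torque': [-0.025, -0.047, -0.03], 'grasp_force': 0.0, 'gripper_width': 1.0}
top {'fx': 566.68, 'fy': 566.68, 'cx': 313.149, 'cy': 237.968, 'cam_to_world': [[-0.022, 0.999, -0.043, 0.467], [-1.0, -0.021, 0.003, -0.017], [0.002, 0.043, 0.999, 1.375], [0.0, 0.0, 0.0, 1.0]]}
side {'fx': 588.87, 'fy': 588.87, 'cx': 316.063, 'cy': 240.505, 'cam_to_world': [[0.991, 0.064, -0.119, 0.355], [-0.135, 0.535, -0.834, -1.378], [0.01, 0.842, 0.539, 0.997], [0.0, 0.0, 0.0, 1.0]]}
```

View pics/top0.png

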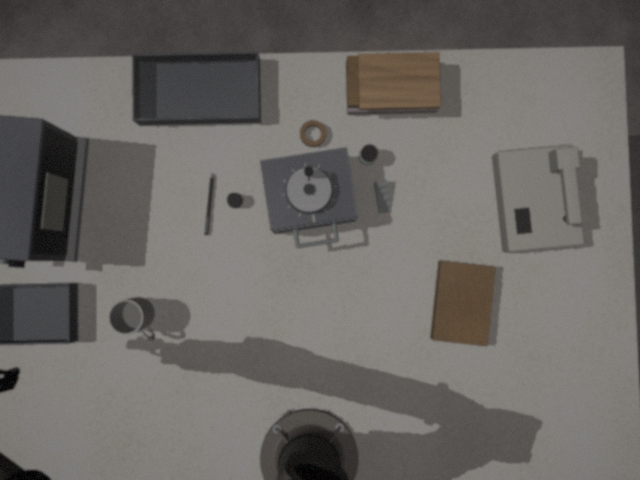

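View pics/side0.png

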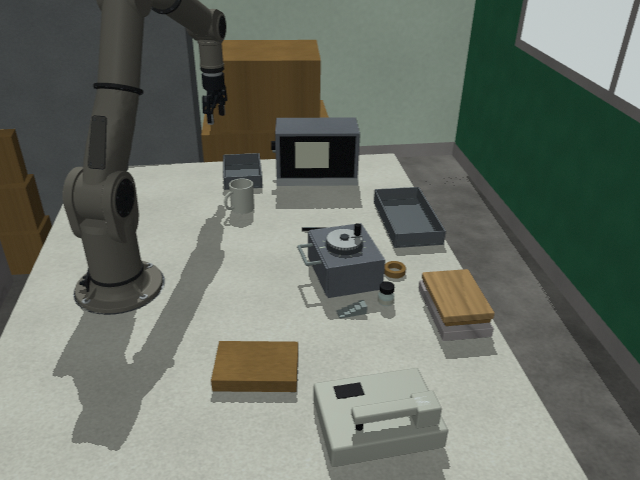

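Top view: lockbox around (309,190), handle below it, knob near (308,171), bystanders round it. I'll zoom in for the pixel positions.

```bash
cat > h.py <<'E'
from station import bot, optics
import cv2,numpy as np
from scipy.spatial.transform import Rotation as R
def ray(m,u,v,z):
    T=np.array(m["cam_to_world"]); d=T[:3,:3]@np.array([(u-m["cx"])/m["fx"],-(v-m["cy"])/m["fy"],-1]); p=T[:3,3]
    return p+d*(z-p[2])/d[2]
def proj(m,p):
    T=np.array(m["cam_to_world"]); c=T[:3,:3].T@(np.array(p)-T[:3,3])
    return m["cx"]+m["fx"]*c[0]/-c[2], m["cy"]-m["fy"]*c[1]/-c[2]
def tool(o=None):
    o=o or bot.get_obs(); q=o["tool_rot"]; return np.array(o["eef_pos"]),R.from_quat([q[1],q[2],q[3],q[0]])
E
python3 - <<'E'
from h import *
im=cv2.imread("pics/top0.png")[135:255,250:410]
cv2.imwrite("pics/topc.png",cv2.resize(im,None,fx=5,fy=5,interpolation=cv2.INTER_CUBIC))
E
```

```text
(no output)
```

View pics/topc.png

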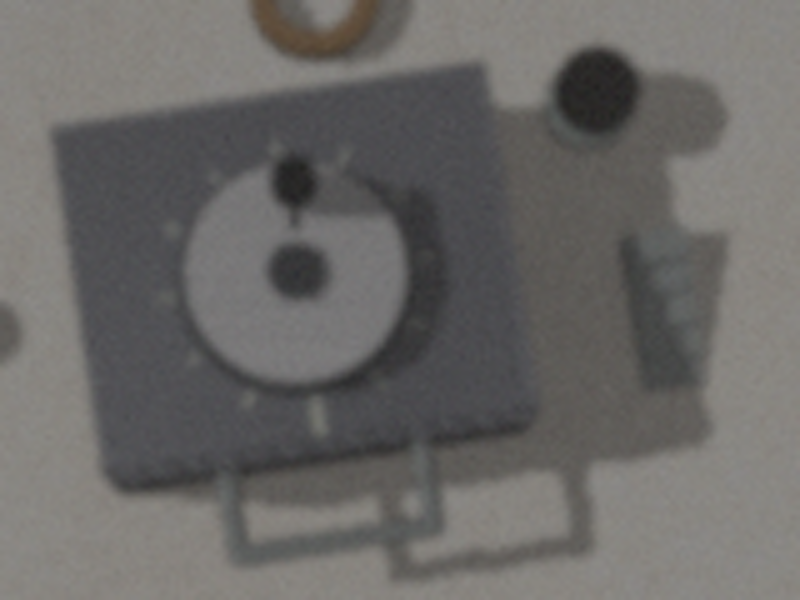

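```bash
python3 - <<'E'
from h import *
m=optics.camera_model("top")
P=lambda u,v,z: ray(m,250+u/5,135+v/5,z)
hub=P(298,271,.128); print("hub",hub, "disc",P(297,272,.122))
k=P(295,180,.162); print("knob",k,np.linalg.norm((k-hub)[:2]))
c=[P(*p,.1) for p in [(52,128),(483,64),(537,415),(105,480)]]
print(np.round(c,4), [np.linalg.norm(c[i]-c[i-1]) for i in range(4)])
e1=(c[0]+c[1]-c[2]-c[3]); e2=(c[0]+c[3]-c[1]-c[2]); print("yaw",np.degrees([np.arctan2(e1[1],e1[0]),np.arctan2(-e2[0],e2[1])]))
print("boxmid",np.mean(c,0)); y=np.arctan2(e1[1],e1[0])
print("ctr from box",np.mean(c,0)[:2]-.005*np.array([np.cos(y),np.sin(y)]))
h=[P(237,553,.084),P(437,526,.084)];print("handle",h)
d=(k-hub)[:2]; print("knob world ang",np.degrees(np.arctan2(d[1],d[0])))
t=P(318,417,.1)-hub; print("tick0 ang",np.degrees(np.arctan2(t[1],t[0])))
for n,p in dict(tape=(315,0,.019),jar=(597,90,.055),wedge=(670,310,.02)).items(): print(n,P(*p))
p,r=tool(); print(p,r.as_matrix())
E
```

```text
hub [ 0.6287969 -0.0151504  0.128    ] disc [ 0.62913685 -0.01468571  0.122     ]
knob [ 0.6637906  -0.01475787  0.162     ] 0.03499589390718534
[[ 0.6999  0.0949  0.1   ]
 [ 0.7249 -0.101   0.1   ]
 [ 0.5649 -0.1215  0.1   ]
 [ 0.5397  0.0739  0.1   ]] [np.float64(0.1615635773232826), np.float64(0.19752996078767274), np.float64(0.16138016680463207), np.float64(0.19699849510158088)]
yaw [7.4003536  7.31931309]
boxmid [ 0.63233728 -0.01342963  0.1       ]
ctr from box [ 0.62737893 -0.01407364]
handle [array([0.50598132, 0.01547302, 0.084     ]), array([ 0.51633783, -0.07596273,  0.084     ])]
knob world ang 0.6426685894756463
tick0 ang -173.12476185046594
tape [ 0.77415123 -0.02595032  0.019     ]
jar [ 0.72059772 -0.15715873  0.055     ]
wedge [ 0.62015746 -0.1931792   0.02      ]
[0.28171844 0.61294516 0.30300819] [[-9.08637642e-01  4.17585101e-01 -5.64397937e-04]
 [ 4.17585457e-01  9.08636285e-01 -1.57734332e-03]
 [-1.45842627e-04 -1.66891789e-03 -9.99998597e-01]]
```

Call:
drive_tool --deltas '[{"gripper":0,"offset":[-0.0405,-0.0275,0],"angular":[0,0,0.18]},{"gripper":0,"offset":[-0.081,-0.055,0],"angular":[0,0,0.36]},{"gripper":0,"offset":[-0.1215,-0.0825,0],"angular":[0,0,0.54]},{"gripper":0,"offset":[-0.162,-0.11,0],"angular":[0,0,0.72]},{"gripper":0,"offset":[-0.2025,-0.1375,0],"angular":[0,0,0.9]}]'

```text
t: 0.6
eef_pos: [0.4091, 0.4018, 0.3037]
tool_rot: [-0.0, 0.541, 0.841, -0.0]
contact_force: [0.7, -0.2, 0.2]
gripper_width: 1.005
grasp_force: 0.0
```

```bash
cat >> h.py <<'E'
def go(x,y,z,yaw=None):
    "tool offset and turn (units) to reach a TCP position with tool y at world angle yaw(deg), pointing down"
    p,r=tool(); d=r.inv().apply(np.array([x,y,z])-p)
    a=np.zeros(3)
    if yaw is not None:
        c,s=np.cos(np.radians(yaw)),np.sin(np.radians(yaw))
        Rt=R.from_matrix(np.array([[-s,c,0],[c,s,0],[0,0,-1.]])); a=np.degrees((r.inv()*Rt).as_rotvec())/45
    print("pos",p.round(4),"off",d.round(4),"n",np.linalg.norm(d)/.05,"ang",a.round(3))
E
python3 -c "
from h import *
go(.6645,-.0147,.26,7.2)"
```

```text
pos [0.4091 0.4018 0.3037] off [-0.4849  0.0598  0.0437] n 9.811465588356278 ang [-0.     0.     0.384]
```

Call:
drive_tool --deltas '[{"gripper":60,"offset":[-0.0485,0.006,0],"angular":[0,0,0.08]},{"gripper":60,"offset":[-0.097,0.012,0],"angular":[0,0,0.16]},{"gripper":60,"offset":[-0.1455,0.018,0],"angular":[0,0,0.24]},{"gripper":60,"offset":[-0.194,0.024,0],"angular":[0,0,0.32]},{"gripper":60,"offset":[-0.2425,0.03,0],"angular":[0,0,0.384]}]'

```text
t: 1.1
eef_pos: [0.538, 0.1945, 0.3038]
tool_rot: [-0.0, 0.66, 0.751, -0.0]
contact_force: [0.7, 0.9, -0.8]
gripper_width: 0.767
grasp_force: 0.0
```

```bash
python3 -c "
from h import *
go(.6645,-.0147,.27,7.2)"
```

```text
pos [0.538  0.1945 0.3038] off [-0.2238  0.0985  0.0337] n 4.9368703793221185 ang [-0.    -0.     0.005]
```

Call:
drive_tool --deltas '[{"gripper":60,"offset":[-0.045,0.0195,0.006],"angular":[0,0,0]},{"gripper":60,"offset":[-0.09,0.039,0.013],"angular":[0,0,0]},{"gripper":60,"offset":[-0.135,0.059,0.02],"angular":[0,0,0]},{"gripper":60,"offset":[-0.18,0.079,0.027],"angular":[0,0,0]},{"gripper":60,"offset":[-0.224,0.0985,0.034],"angular":[0,0,0.005]}]'

```text
t: 1.6
eef_pos: [0.6651, -0.0146, 0.2692]
tool_rot: [-0.0, 0.661, 0.751, -0.0]
contact_force: [0.9, 0.1, 0.6]
gripper_width: 0.763
grasp_force: 0.0
```

```bash
python3 -c "
from h import *
m=optics.camera_model('wrist');im=optics.read_camera('wrist')
cv2.imwrite('pics/w1.png',im); np.save('w1.npy',m,allow_pickle=True)
print(proj(m,[.6645,-.0145,.162]),proj(m,[.6285,-.0148,.128]))
go(.6645,-.0147,.202,7.2)"
```

```text
(np.float64(317.46818152292815), np.float64(271.71013647340743)) (np.float64(255.13610986780589), np.float64(243.54071836908497))
pos [ 0.667  -0.0245  0.2684] off [ 0.0105 -0.0014  0.0663] n 1.3432317821824384 ang [ 0.     0.009 -0.009]
```

View pics/w1.png

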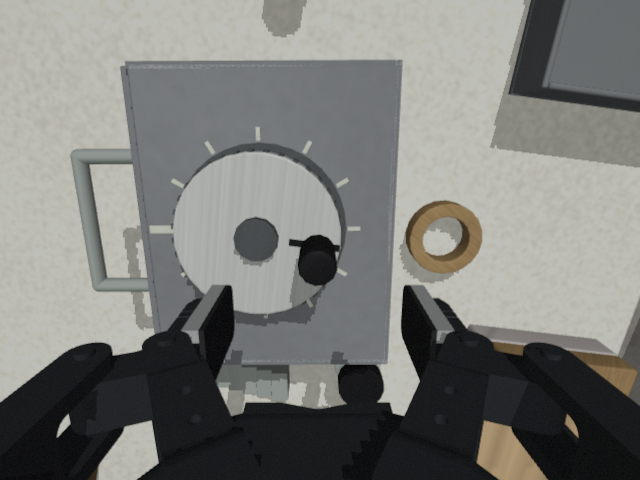

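Wrist view: hub at about (256,239), knob top at about (318,268) and tick 0 at (161,229). These are within 5 px of the predictions.

```bash
python3 -c "
from h import *
m=np.load('w1.npy',allow_pickle=True).item()
h=ray(m,256,239,.128);k=ray(m,318,267.5,.162);b=[ray(m,u,v,.1) for u,v in [(124,66),(402,61),(386,362)]]
print(h,k,k-h,np.linalg.norm((k-h)[:2]),np.degrees(np.arctan2((k-h)[1],(k-h)[0])))
t=ray(m,161,229.5,.1)-h;print('yaw',np.degrees(np.arctan2(-t[1],-t[0])));t=ray(m,353,229,.1)-h;print(np.degrees(np.arctan2(t[1],t[0])))
t=b[1]-b[0];print(np.degrees(np.arctan2(t[1],t[0])),np.linalg.norm(t)); t=b[1]-b[2];print(np.degrees(np.arctan2(t[1],t[0])),np.linalg.norm(t))
print('ctr2',(b[0]+b[2])/2)
go(.6645,-.0147,.202,7.2)"
```

```text
[ 0.62876116 -0.01203547  0.128     ] [ 0.66447992 -0.01229012  0.162     ] [ 0.03571876 -0.00025465  0.034     ] 0.035719671241737465 -0.4084706368802262
yaw 8.72916284115073
5.973315746517798
8.22676818817653 0.16018628098254795
97.30273181615597 0.19722042205072127
ctr2 [ 0.63261648 -0.01308858  0.1       ]
pos [ 0.667  -0.0245  0.2684] off [ 0.0105 -0.0014  0.0663] n 1.3432317821824384 ang [ 0.     0.009 -0.009]
```

Call:
drive_tool --deltas '[{"gripper":60,"offset":[0.0007,0,0.0],"angular":[0,0,0]},{"gripper":60,"offset":[0.0007,0,0.025],"angular":[0,0,0]},{"gripper":60,"offset":[0.0007,0,0.05],"angular":[0,0,0]},{"gripper":60,"offset":[0.0007,0,0.067],"angular":[0,0,0]},{"gripper":60,"offset":[0.0007,0,0.067],"angular":[0,0,0]}]'

```text
t: 2.15
eef_pos: [0.6626, -0.0106, 0.2001]
tool_rot: [-0.002, 0.66, 0.751, -0.002]
contact_force: [0.5, -0.1, -0.1]
gripper_width: 0.762
grasp_force: 0.0
```

Call:
drive_tool --deltas '[{"gripper":255,"offset":[0,0,0],"angular":[0,0,0]},{"gripper":255,"offset":[0,0,0],"angular":[0,0,0]},{"gripper":255,"offset":[0,0,0],"angular":[0,0,0]},{"gripper":255,"offset":[0,0,0],"angular":[0,0,0]},{"gripper":255,"offset":[0,0,0],"angular":[0,0,0]}]' --grip_force 30

```text
t: 2.65
eef_pos: [0.665, -0.0122, 0.2041]
tool_rot: [0.001, 0.661, 0.751, 0.001]
contact_force: [-2.1, -0.0, 4.1]
gripper_width: 0.223
grasp_force: 30.0
```

```bash
python3 -c "
from h import *
go(.6645,-.0140,.203,7.35);print(bot.get_obs()['contact_force'])"
```

```text
pos [ 0.665  -0.0122  0.2041] off [-0.0018 -0.0007  0.0011] n 0.04378492414889611 ang [ 0.002 -0.    -0.001]
[-2.11680223 -0.03960054  4.0851352 ]
```

```bash
cat >> h.py <<'E'
def rows(a0,a1,n=5,Rr=.036):
    f=lambda a: Rr*np.array([np.sin(np.radians(180-a)),np.cos(np.radians(180-a))])
    print(a0,'->',a1,[np.round(f(a)-f(a0),4).tolist() for a in np.linspace(a0,a1,n+1)[1:]])
E
python3 -c "
from h import *
s=[187,312,437,562,687,810]
[rows(a,b) for a,b in zip(s,s[1:])]"
```

```text
187 -> 312 [[-0.0147, -0.0052], [-0.0258, -0.0161], [-0.0313, -0.0307], [-0.03, -0.0463], [-0.0224, -0.0598]]
312 -> 437 [[0.0127, -0.009], [0.028, -0.0119], [0.0431, -0.008], [0.0551, 0.0019], [0.0618, 0.016]]
437 -> 562 [[0.0001, 0.0156], [-0.0063, 0.0298], [-0.0182, 0.0399], [-0.0332, 0.044], [-0.0486, 0.0415]]
562 -> 687 [[-0.0128, -0.0088], [-0.0208, -0.0223], [-0.0222, -0.0378], [-0.017, -0.0525], [-0.0061, -0.0636]]
687 -> 810 [[0.0143, -0.0054], [0.0297, -0.0044], [0.0431, 0.0029], [0.0523, 0.0152], [0.0556, 0.0302]]
```

Call:
drive_tool --deltas '[{"gripper":255,"offset":[-0.0147,-0.0052,-0.001],"angular":[0,0,0]},{"gripper":255,"offset":[-0.0258,-0.0161,-0.001],"angular":[0,0,0]},{"gripper":255,"offset":[-0.0313,-0.0307,-0.001],"angular":[0,0,0]},{"gripper":255,"offset":[-0.03,-0.0463,-0.001],"angular":[0,0,0]},{"gripper":255,"offset":[-0.0224,-0.0598,-0.001],"angular":[0,0,0]}]'

```text
t: 3.15
eef_pos: [0.6075, -0.0426, 0.2042]
tool_rot: [0.0, 0.661, 0.75, 0.001]
contact_force: [5.8, 6.7, -2.8]
gripper_width: 0.22
grasp_force: 29.7
```

```bash
python3 -c "
from h import *
go(.6645,-.0140,.203,7.35);o=bot.get_obs();print(o['contact_force'],o['torque'])"
```

```text
pos [ 0.6075 -0.0426  0.2042] off [0.0212 0.0602 0.0013] n 1.2758802932479498 ang [ 0.003 -0.001 -0.003]
[ 5.76066405  6.67829358 -2.83450985] [ 1.22980780e+00 -1.33081138e+00  1.50927737e-04]
```

Call:
drive_tool --deltas '[{"gripper":255,"offset":[0.0127,-0.009,0.0005],"angular":[0,0,0]},{"gripper":255,"offset":[0.028,-0.0119,0.0005],"angular":[0,0,0]},{"gripper":255,"offset":[0.0431,-0.008,0.0005],"angular":[0,0,0]},{"gripper":255,"offset":[0.0551,0.0019,0.0005],"angular":[0,0,0]},{"gripper":255,"offset":[0.0618,0.016,0.0005],"angular":[0,0,0]}]'

```text
t: 3.65
eef_pos: [0.6159, 0.0224, 0.2034]
tool_rot: [-0.0, 0.66, 0.751, -0.001]
contact_force: [0.5, -3.3, 3.6]
gripper_width: 0.218
grasp_force: 30.2
```

Call:
drive_tool --deltas '[{"gripper":255,"offset":[0.0001,0.0156,0],"angular":[0,0,0]},{"gripper":255,"offset":[-0.0063,0.0298,0],"angular":[0,0,0]},{"gripper":255,"offset":[-0.0182,0.0399,0],"angular":[0,0,0]},{"gripper":255,"offset":[-0.0332,0.044,0],"angular":[0,0,0]},{"gripper":255,"offset":[-0.0486,0.0415,0],"angular":[0,0,0]}]'

```text
t: 4.15
eef_pos: [0.6645, -0.0187, 0.203]
tool_rot: [-0.001, 0.659, 0.752, 0.001]
contact_force: [-0.7, 3.8, 2.5]
gripper_width: 0.216
grasp_force: 30.2
```

Call:
drive_tool --deltas '[{"gripper":255,"offset":[-0.0128,-0.0088,0],"angular":[0,0,0]},{"gripper":255,"offset":[-0.0208,-0.0223,0],"angular":[0,0,0]},{"gripper":255,"offset":[-0.0222,-0.0378,0],"angular":[0,0,0]},{"gripper":255,"offset":[-0.017,-0.0525,0],"angular":[0,0,0]},{"gripper":255,"offset":[-0.0061,-0.0636,0],"angular":[0,0,0]}]'

```text
t: 4.65
eef_pos: [0.6008, -0.0363, 0.2033]
tool_rot: [0.001, 0.661, 0.75, 0.0]
contact_force: [6.2, 2.0, -2.8]
gripper_width: 0.222
grasp_force: 29.7
```

Call:
drive_tool --deltas '[{"gripper":255,"offset":[0.0143,-0.0054,0],"angular":[0,0,0]},{"gripper":255,"offset":[0.0297,-0.0044,0],"angular":[0,0,0]},{"gripper":255,"offset":[0.0431,0.0029,0],"angular":[0,0,0]},{"gripper":255,"offset":[0.0523,0.0152,0],"angular":[0,0,0]},{"gripper":255,"offset":[0.0556,0.0302,0],"angular":[0,0,0]}]'

```text
t: 5.15
eef_pos: [0.6239, 0.0246, 0.2032]
tool_rot: [-0.001, 0.66, 0.751, -0.001]
contact_force: [-2.8, -4.7, 4.2]
gripper_width: 0.223
grasp_force: 30.4
```

Call:
drive_tool --deltas '[{"gripper":255,"offset":[0,0,0],"angular":[0,0,0]},{"gripper":255,"offset":[0,0,0],"angular":[0,0,0]},{"gripper":255,"offset":[0,0,0],"angular":[0,0,0]}]'

```text
t: 5.45
eef_pos: [0.6241, 0.0238, 0.2033]
tool_rot: [-0.0, 0.66, 0.751, 0.0]
contact_force: [1.3, -0.2, 3.6]
gripper_width: 0.218
grasp_force: 30.5
```

```bash
python3 -c "
from h import *
m=optics.camera_model('wrist');im=optics.read_camera('wrist')
cv2.imwrite('pics/w2.png',im); np.save('w2.npy',m,allow_pickle=True)
m=optics.camera_model('top');im=optics.read_camera('top');cv2.imwrite('pics/t2.png',im)
go(.6645,-.0140,.203,7.35)"
```

```text
pos [0.6238 0.0237 0.2033] off [-0.0426  0.0356  0.0003] n 1.1104051530899424 ang [-0.    -0.001 -0.001]
```

View pics/w2.png

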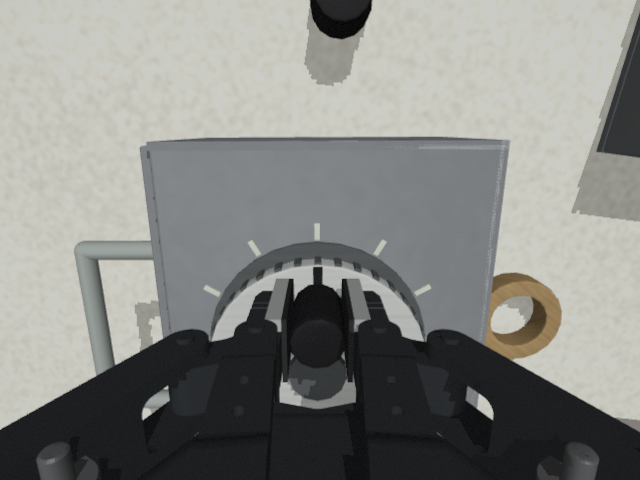

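Wrist view: the dial's pointer line (318,275) lines up with tick 3 (317,232), so the dial stands on tick 3 for the second time. Next, 420° counter-clockwise to tick 1.

```bash
python3 -c "
from h import *
s=[810,700,590,480,390]
[rows(a,b) for a,b in zip(s,s[1:])]
rows(390,535);rows(390,539);rows(390,541)"
```

```text
810 -> 700 [[-0.0026, -0.0135], [-0.0101, -0.025], [-0.0214, -0.0329], [-0.0347, -0.036], [-0.0483, -0.0338]]
700 -> 590 [[-0.0118, 0.0071], [-0.02, 0.018], [-0.0236, 0.0313], [-0.0219, 0.045], [-0.0153, 0.057]]
590 -> 480 [[0.0107, 0.0086], [0.0238, 0.0127], [0.0375, 0.0115], [0.0497, 0.0052], [0.0588, -0.0051]]
480 -> 390 [[0.004, -0.0105], [0.0046, -0.0218], [0.0017, -0.0326], [-0.0044, -0.0421], [-0.0132, -0.0492]]
390 -> 535 [[0.0129, 0.0126], [0.018, 0.0299], [0.0141, 0.0475], [0.0021, 0.061], [-0.0149, 0.067]]
390 -> 539 [[0.0131, 0.0131], [0.018, 0.0309], [0.0134, 0.0488], [0.0004, 0.0621], [-0.0174, 0.0672]]
390 -> 541 [[0.0132, 0.0133], [0.018, 0.0314], [0.013, 0.0495], [-0.0004, 0.0626], [-0.0186, 0.0672]]
```

Call:
drive_tool --deltas '[{"gripper":255,"offset":[-0.0026,-0.0135,-0.0003],"angular":[0,0,0]},{"gripper":255,"offset":[-0.0101,-0.025,-0.0003],"angular":[0,0,0]},{"gripper":255,"offset":[-0.0214,-0.0329,-0.0003],"angular":[0,0,0]},{"gripper":255,"offset":[-0.0347,-0.036,-0.0003],"angular":[0,0,0]},{"gripper":255,"offset":[-0.0483,-0.0338,-0.0003],"angular":[0,0,0]}]'

```text
t: 6.05
eef_pos: [0.5964, -0.0296, 0.2038]
tool_rot: [-0.0, 0.661, 0.751, 0.0]
contact_force: [3.9, 3.1, -3.6]
gripper_width: 0.221
grasp_force: 30.0
```

Call:
drive_tool --deltas '[{"gripper":255,"offset":[-0.0118,0.0071,0],"angular":[0,0,0]},{"gripper":255,"offset":[-0.02,0.018,0],"angular":[0,0,0]},{"gripper":255,"offset":[-0.0236,0.0313,0],"angular":[0,0,0]},{"gripper":255,"offset":[-0.0219,0.045,0],"angular":[0,0,0]},{"gripper":255,"offset":[-0.0153,0.057,0],"angular":[0,0,0]}]'

```text
t: 6.55
eef_pos: [0.6551, -0.0379, 0.2035]
tool_rot: [-0.001, 0.661, 0.75, -0.001]
contact_force: [-2.6, 1.5, 5.9]
gripper_width: 0.227
grasp_force: 30.6
```

Call:
drive_tool --deltas '[{"gripper":255,"offset":[0.0107,0.0086,0],"angular":[0,0,0]},{"gripper":255,"offset":[0.0238,0.0127,0],"angular":[0,0,0]},{"gripper":255,"offset":[0.0375,0.0115,0],"angular":[0,0,0]},{"gripper":255,"offset":[0.0497,0.0052,0],"angular":[0,0,0]},{"gripper":255,"offset":[0.0588,-0.0051,0],"angular":[0,0,0]}]'

```text
t: 7.05
eef_pos: [0.6417, 0.0221, 0.2035]
tool_rot: [0.0, 0.66, 0.751, -0.0]
contact_force: [0.5, -2.8, 1.0]
gripper_width: 0.221
grasp_force: 30.2
```

Call:
drive_tool --deltas '[{"gripper":255,"offset":[0.004,-0.0105,0],"angular":[0,0,0]},{"gripper":255,"offset":[0.0046,-0.0218,0],"angular":[0,0,0]},{"gripper":255,"offset":[0.0017,-0.0326,0],"angular":[0,0,0]},{"gripper":255,"offset":[-0.0044,-0.0421,0],"angular":[0,0,0]},{"gripper":255,"offset":[-0.0132,-0.0492,0],"angular":[0,0,0]}]'

```text
t: 7.55
eef_pos: [0.5946, 0.001, 0.2037]
tool_rot: [-0.0, 0.661, 0.751, 0.0]
contact_force: [4.3, -0.4, -3.9]
gripper_width: 0.221
grasp_force: 29.9
```

Call:
drive_tool --deltas '[{"gripper":255,"offset":[0,0,0],"angular":[0,0,0]},{"gripper":255,"offset":[0,0,0],"angular":[0,0,0]},{"gripper":255,"offset":[0,0,0],"angular":[0,0,0]}]'

```text
t: 7.85
eef_pos: [0.5953, 0.0015, 0.2038]
tool_rot: [-0.0, 0.661, 0.751, -0.0]
contact_force: [-1.3, -0.4, 3.0]
gripper_width: 0.223
grasp_force: 30.3
```

```bash
python3 -c "
from h import *
m=optics.camera_model('wrist');im=optics.read_camera('wrist')
cv2.imwrite('pics/w3.png',im); np.save('w3.npy',m,allow_pickle=True)
p,_=tool();d=p[:2]-[.6286,-.0125];print(np.linalg.norm(d),180+7.35-np.degrees(np.arctan2(d[1],d[0])))"
```

```text
0.036117353784238464 30.5143729346878
```

View pics/w3.png

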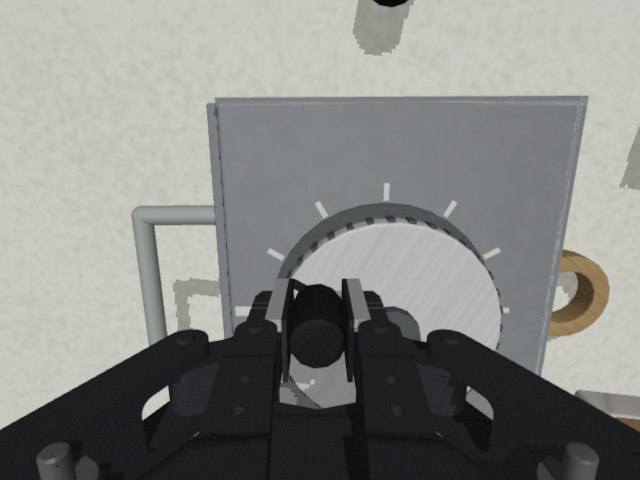

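Both measures agree: the measured position gives 30.5°, and in the picture the pointer line near (290,280) aims at tick 1 (275,253). Now clockwise to just past tick 6.

Call:
drive_tool --deltas '[{"gripper":255,"offset":[0.0132,0.0133,0],"angular":[0,0,0]},{"gripper":255,"offset":[0.018,0.0314,0],"angular":[0,0,0]},{"gripper":255,"offset":[0.013,0.0495,0],"angular":[0,0,0]},{"gripper":255,"offset":[-0.0004,0.0626,0],"angular":[0,0,0]},{"gripper":255,"offset":[-0.0186,0.0672,0],"angular":[0,0,0]}]' --grip_force 50

```text
t: 8.4
eef_pos: [0.665, -0.0061, 0.2033]
tool_rot: [-0.001, 0.659, 0.752, 0.0]
contact_force: [-3.7, 1.9, 1.5]
gripper_width: 0.219
grasp_force: 49.4
```

Call:
drive_tool --deltas '[{"gripper":255,"offset":[0,0,0],"angular":[0,0,0]},{"gripper":255,"offset":[0,0,0],"angular":[0,0,0]},{"gripper":255,"offset":[0,0,0],"angular":[0,0,0]}]'

```text
t: 8.7
eef_pos: [0.6643, -0.0078, 0.2035]
tool_rot: [0.0, 0.66, 0.751, 0.0]
contact_force: [1.9, -0.8, -1.6]
gripper_width: 0.22
grasp_force: 49.1
```

Call:
drive_tool --deltas '[{"gripper":255,"offset":[0,0,0.0005],"angular":[0,0,0]},{"gripper":255,"offset":[0,0,0.001],"angular":[0,0,0]},{"gripper":255,"offset":[0,0,0.001],"angular":[0,0,0]},{"gripper":255,"offset":[0,0,0.001],"angular":[0,0,0]}]'

```text
t: 9.1
eef_pos: [0.6645, -0.0078, 0.2033]
tool_rot: [0.0, 0.66, 0.751, 0.001]
contact_force: [-0.1, 1.1, 6.2]
gripper_width: 0.219
grasp_force: 49.6
```

```bash
python3 -c "
from h import *
s=[541,545,548,551,554,557,560,563,566,569,572,575,578]
[rows(a,b,1) for a,b in zip(s,s[1:])]
p,_=tool();d=p[:2]-[.6286,-.0125];print(p,np.linalg.norm(d),180+7.35-np.degrees(np.arctan2(d[1],d[0])))"
```

```text
541 -> 545 [[-0.0025, -0.0001]]
545 -> 548 [[-0.0019, -0.0002]]
548 -> 551 [[-0.0019, -0.0003]]
551 -> 554 [[-0.0018, -0.0004]]
554 -> 557 [[-0.0018, -0.0005]]
557 -> 560 [[-0.0018, -0.0006]]
560 -> 563 [[-0.0018, -0.0007]]
563 -> 566 [[-0.0017, -0.0008]]
566 -> 569 [[-0.0017, -0.0009]]
569 -> 572 [[-0.0016, -0.001]]
572 -> 575 [[-0.0016, -0.001]]
575 -> 578 [[-0.0015, -0.0011]]
[ 0.66454144 -0.00778231  0.20330783] 0.03624973753332247 179.87207767856393
```

Call:
drive_tool --deltas '[{"gripper":255,"offset":[0,0,0.001],"angular":[0,0,0]},{"gripper":255,"offset":[0,0,0.002],"angular":[0,0,0]},{"gripper":255,"offset":[0,0,0.0025],"angular":[0,0,0]},{"gripper":255,"offset":[0,0,0.0025],"angular":[0,0,0]},{"gripper":255,"offset":[0,0,0.0025],"angular":[0,0,0]}]'

```text
t: 9.6
eef_pos: [0.6649, -0.0078, 0.2019]
tool_rot: [0.0, 0.66, 0.751, 0.001]
contact_force: [-2.8, 0.6, 11.3]
gripper_width: 0.217
grasp_force: 50.4
```

Call:
drive_tool --deltas '[{"gripper":255,"offset":[-0.0012,0,0],"angular":[0,0,0]},{"gripper":255,"offset":[-0.0025,-0.0001,0],"angular":[0,0,0]},{"gripper":255,"offset":[-0.0025,-0.0001,0],"angular":[0,0,0]},{"gripper":255,"offset":[-0.0025,-0.0001,0],"angular":[0,0,0]}]'

```text
t: 10.0
eef_pos: [0.6651, -0.0085, 0.2018]
tool_rot: [-0.001, 0.66, 0.751, 0.002]
contact_force: [-1.4, 4.5, 12.5]
gripper_width: 0.217
grasp_force: 50.4
```

Call:
drive_tool --deltas '[{"gripper":255,"offset":[-0.001,0,0],"angular":[0,0,0]},{"gripper":255,"offset":[-0.0019,-0.0002,0],"angular":[0,0,0]},{"gripper":255,"offset":[-0.0019,-0.0002,0],"angular":[0,0,0]},{"gripper":255,"offset":[-0.0019,-0.0002,0],"angular":[0,0,0]}]'

```text
t: 10.4
eef_pos: [0.6652, -0.0097, 0.2018]
tool_rot: [-0.001, 0.66, 0.752, 0.002]
contact_force: [-1.9, 6.4, 11.3]
gripper_width: 0.223
grasp_force: 50.4
```

Call:
drive_tool --deltas '[{"gripper":255,"offset":[-0.001,-0.0001,0],"angular":[0,0,0]},{"gripper":255,"offset":[-0.0019,-0.0003,0],"angular":[0,0,0]},{"gripper":255,"offset":[-0.0019,-0.0003,0],"angular":[0,0,0]},{"gripper":255,"offset":[-0.0019,-0.0003,0],"angular":[0,0,0]}]'

```text
t: 10.8
eef_pos: [0.6652, -0.0116, 0.2018]
tool_rot: [-0.001, 0.66, 0.752, 0.002]
contact_force: [-1.5, 5.8, 11.9]
gripper_width: 0.221
grasp_force: 50.4
```

Call:
drive_tool --deltas '[{"gripper":255,"offset":[-0.001,-0.0002,0],"angular":[0,0,0]},{"gripper":255,"offset":[-0.0018,-0.0004,0],"angular":[0,0,0]},{"gripper":255,"offset":[-0.0018,-0.0004,0],"angular":[0,0,0]},{"gripper":255,"offset":[-0.0018,-0.0004,0],"angular":[0,0,0]}]'

```text
t: 11.2
eef_pos: [0.6652, -0.0133, 0.2018]
tool_rot: [-0.001, 0.66, 0.752, 0.002]
contact_force: [-1.4, 5.3, 12.1]
gripper_width: 0.223
grasp_force: 50.4
```

Call:
drive_tool --deltas '[{"gripper":255,"offset":[-0.001,-0.0002,0],"angular":[0,0,0]},{"gripper":255,"offset":[-0.0018,-0.0005,0],"angular":[0,0,0]},{"gripper":255,"offset":[-0.0018,-0.0005,0],"angular":[0,0,0]},{"gripper":255,"offset":[-0.0018,-0.0005,0],"angular":[0,0,0]}]'

```text
t: 11.6
eef_pos: [0.665, -0.0152, 0.2018]
tool_rot: [-0.0, 0.66, 0.752, 0.002]
contact_force: [-0.7, 5.3, 11.1]
gripper_width: 0.215
grasp_force: 50.3
```

Call:
drive_tool --deltas '[{"gripper":255,"offset":[-0.001,-0.0003,0],"angular":[0,0,0]},{"gripper":255,"offset":[-0.0018,-0.0006,0],"angular":[0,0,0]},{"gripper":255,"offset":[-0.0018,-0.0006,0],"angular":[0,0,0]},{"gripper":255,"offset":[-0.0018,-0.0006,0],"angular":[0,0,0]}]'

```text
t: 12.0
eef_pos: [0.6648, -0.017, 0.2019]
tool_rot: [-0.0, 0.66, 0.752, 0.002]
contact_force: [-0.2, 6.3, 10.2]
gripper_width: 0.22
grasp_force: 50.3
```

Call:
drive_tool --deltas '[{"gripper":255,"offset":[-0.001,-0.0003,0],"angular":[0,0,0]},{"gripper":255,"offset":[-0.0018,-0.0007,0],"angular":[0,0,0]},{"gripper":255,"offset":[-0.0018,-0.0007,0],"angular":[0,0,0]},{"gripper":255,"offset":[-0.0018,-0.0007,0],"angular":[0,0,0]}]'

```text
t: 12.4
eef_pos: [0.6645, -0.0189, 0.2018]
tool_rot: [-0.0, 0.66, 0.752, 0.002]
contact_force: [-0.9, 6.2, 10.2]
gripper_width: 0.219
grasp_force: 50.3
```

Call:
drive_tool --deltas '[{"gripper":255,"offset":[-0.0009,-0.0004,0.0003],"angular":[0,0,0]},{"gripper":255,"offset":[-0.0017,-0.0008,0.0003],"angular":[0,0,0]},{"gripper":255,"offset":[-0.0017,-0.0008,0.0003],"angular":[0,0,0]},{"gripper":255,"offset":[-0.0017,-0.0008,0.0003],"angular":[0,0,0]}]'

```text
t: 12.8
eef_pos: [0.6641, -0.0207, 0.2018]
tool_rot: [-0.0, 0.66, 0.752, 0.003]
contact_force: [0.6, 5.5, 11.6]
gripper_width: 0.218
grasp_force: 50.4
```

Call:
drive_tool --deltas '[{"gripper":255,"offset":[-0.0009,-0.0004,0],"angular":[0,0,0]},{"gripper":255,"offset":[-0.0017,-0.0009,0],"angular":[0,0,0]},{"gripper":255,"offset":[-0.0017,-0.0009,0],"angular":[0,0,0]},{"gripper":255,"offset":[-0.0017,-0.0009,0],"angular":[0,0,0]}]'

```text
t: 13.2
eef_pos: [0.6636, -0.0225, 0.2018]
tool_rot: [0.0, 0.66, 0.752, 0.003]
contact_force: [-0.1, 5.3, 12.6]
gripper_width: 0.217
grasp_force: 50.4
```

Call:
drive_tool --deltas '[{"gripper":255,"offset":[-0.0008,-0.0005,0],"angular":[0,0,0]},{"gripper":255,"offset":[-0.0016,-0.001,0],"angular":[0,0,0]},{"gripper":255,"offset":[-0.0016,-0.001,0],"angular":[0,0,0]},{"gripper":255,"offset":[-0.0016,-0.001,0],"angular":[0,0,0]}]'

```text
t: 13.6
eef_pos: [0.6619, -0.0262, 0.2009]
tool_rot: [0.0, 0.66, 0.751, 0.001]
contact_force: [0.4, 0.5, 5.8]
gripper_width: 0.218
grasp_force: 49.7
```

Call:
drive_tool --deltas '[{"gripper":255,"offset":[-0.0008,-0.0005,0],"angular":[0,0,0]},{"gripper":255,"offset":[-0.0016,-0.001,0],"angular":[0,0,0]},{"gripper":255,"offset":[-0.0016,-0.001,0],"angular":[0,0,0]},{"gripper":255,"offset":[-0.0016,-0.001,0],"angular":[0,0,0]}]'

```text
t: 14.0
eef_pos: [0.6611, -0.0281, 0.2007]
tool_rot: [0.0, 0.66, 0.751, 0.001]
contact_force: [1.2, 1.6, 5.9]
gripper_width: 0.221
grasp_force: 49.7
```

The dial has dropped in: z fell 0.9 mm and the side force vanished. I'll press on gently and check the force.

Call:
drive_tool --deltas '[{"gripper":255,"offset":[0.0005,0.0003,0.0005],"angular":[0,0,0]},{"gripper":255,"offset":[0.0005,0.0003,0.001],"angular":[0,0,0]},{"gripper":255,"offset":[0.0005,0.0003,0.001],"angular":[0,0,0]},{"gripper":255,"offset":[0.0005,0.0003,0.001],"angular":[0,0,0]}]'

```text
t: 14.4
eef_pos: [0.6612, -0.028, 0.1996]
tool_rot: [0.0, 0.66, 0.751, 0.001]
contact_force: [0.2, 1.5, 6.0]
gripper_width: 0.219
grasp_force: 49.7
```

Call:
drive_tool --deltas '[{"gripper":255,"offset":[0,0,0.001],"angular":[0,0,0]},{"gripper":255,"offset":[0,0,0.002],"angular":[0,0,0]},{"gripper":255,"offset":[0,0,0.0025],"angular":[0,0,0]},{"gripper":255,"offset":[0,0,0.0025],"angular":[0,0,0]},{"gripper":255,"offset":[0,0,0.0025],"angular":[0,0,0]}]'

```text
t: 14.9
eef_pos: [0.6612, -0.0279, 0.1971]
tool_rot: [0.0, 0.66, 0.751, 0.001]
contact_force: [1.1, 1.4, 5.5]
gripper_width: 0.217
grasp_force: 49.7
```

Call:
drive_tool --deltas '[{"gripper":255,"offset":[0,0,0.0008],"angular":[0,0,0]},{"gripper":255,"offset":[0,0,0.0015],"angular":[0,0,0]},{"gripper":255,"offset":[0,0,0.0015],"angular":[0,0,0]},{"gripper":255,"offset":[0,0,0.0015],"angular":[0,0,0]}]'

```text
t: 15.3
eef_pos: [0.6614, -0.028, 0.1962]
tool_rot: [0.0, 0.66, 0.751, 0.001]
contact_force: [-0.6, 1.3, 9.6]
gripper_width: 0.217
grasp_force: 50.1
```

Call:
drive_tool --deltas '[{"gripper":255,"offset":[0,0,0.0005],"angular":[0,0,0]},{"gripper":255,"offset":[0,0,0.0005],"angular":[0,0,0]},{"gripper":255,"offset":[0,0,0.0005],"angular":[0,0,0]}]'

```text
t: 15.6
eef_pos: [0.6615, -0.0281, 0.1962]
tool_rot: [0.001, 0.66, 0.751, 0.001]
contact_force: [-1.5, 0.8, 12.3]
gripper_width: 0.22
grasp_force: 50.4
```

Call:
drive_tool --deltas '[{"gripper":255,"offset":[0,0,-0.0007],"angular":[0,0,0]},{"gripper":100,"offset":[0,0,-0.0007],"angular":[0,0,0]},{"gripper":100,"offset":[0,0,-0.0007],"angular":[0,0,0]},{"gripper":100,"offset":[0,0,-0.0007],"angular":[0,0,0]},{"gripper":100,"offset":[0,0,-0.0007],"angular":[0,0,0]}]'

```text
t: 16.1
eef_pos: [0.6603, -0.0287, 0.1946]
tool_rot: [-0.0, 0.661, 0.751, -0.0]
contact_force: [0.8, -0.6, 0.3]
gripper_width: 0.611
grasp_force: 0.0
```

Call:
drive_tool --deltas '[{"gripper":100,"offset":[0,0,-0.02],"angular":[0,0,0]},{"gripper":100,"offset":[0,0,-0.05],"angular":[0,0,0]},{"gripper":100,"offset":[0,0,-0.08],"angular":[0,0,0]},{"gripper":100,"offset":[0,-0.02,-0.08],"angular":[0,0,0]},{"gripper":100,"offset":[0,-0.05,-0.08],"angular":[0,0,0]}]'

```text
t: 16.6
eef_pos: [0.6119, -0.0348, 0.2759]
tool_rot: [0.001, 0.66, 0.751, 0.001]
contact_force: [-0.3, -0.2, -0.0]
gripper_width: 0.611
grasp_force: 0.0
```

```bash
python3 -c "
from h import *
for n in ('top','wrist'):
    m=optics.camera_model(n);im=optics.read_camera(n);np.save(n+'5.npy',m,allow_pickle=True);cv2.imwrite(f'pics/{n}5.png',im)
    if n=='wrist': print([proj(m,p) for p in ([.5095,-.0295,.084],[.6286,-.0125,.12])])
go(.5095,-.0295,.21,7.3);print(bot.get_obs()['gripper_width'])"
```

```text
[(np.float64(181.503054526362), np.float64(202.60900433352174)), (np.float64(361.85700951408404), np.float64(210.44611555281452))]
pos [ 0.6078 -0.0363  0.2748] off [ 0.019  -0.0965  0.0651] n 2.3589734319824984 ang [-0.004 -0.001 -0.002]
0.607204809189358
```

View pics/wrist5.png

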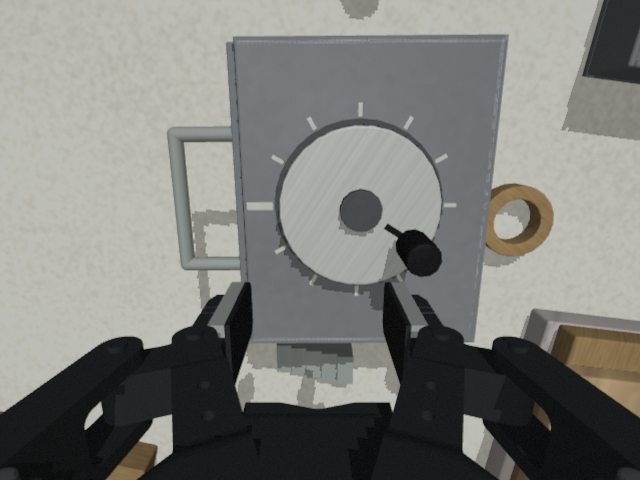

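Wrist view: the dial sits low and the knob is between ticks 7 and 8's sides at (418,252). The bar handle's middle is at (181,199), about where predicted, so I'll go above the handle.

Call:
drive_tool --deltas '[{"gripper":150,"offset":[0.009,-0.045,0],"angular":[0,0,0]},{"gripper":150,"offset":[0.018,-0.085,0.01],"angular":[0,0,0]},{"gripper":150,"offset":[0.019,-0.0965,0.03],"angular":[0,0,0]},{"gripper":150,"offset":[0.019,-0.0965,0.05],"angular":[0,0,0]},{"gripper":150,"offset":[0.019,-0.0965,0.05],"angular":[0,0,0]}]'

```text
t: 17.2
eef_pos: [0.5116, -0.0282, 0.2232]
tool_rot: [-0.001, 0.661, 0.751, -0.001]
contact_force: [-0.3, -0.1, -0.3]
gripper_width: 0.411
grasp_force: 0.0
```

Call:
drive_tool --deltas '[{"gripper":150,"offset":[0,0,0],"angular":[0,0,0]},{"gripper":150,"offset":[0,0,0],"angular":[0,0,0]}]'

```text
t: 17.4
eef_pos: [0.5141, -0.0285, 0.226]
tool_rot: [0.001, 0.661, 0.751, 0.001]
contact_force: [-0.4, -0.0, -0.1]
gripper_width: 0.413
grasp_force: 0.0
```

```bash
python3 -c "
from h import *
go(.5095,-.0285,.14,7.3);print(bot.get_obs()['gripper_width'])"
```

```text
pos [ 0.5141 -0.0285  0.226 ] off [ 0.0006 -0.0047  0.086 ] n 1.7222476390978374 ang [0.002 0.    0.   ]
0.41279930774353013
```

Call:
drive_tool --deltas '[{"gripper":150,"offset":[0.0005,-0.004,0.03],"angular":[0,0,0]},{"gripper":150,"offset":[0.0005,-0.004,0.055],"angular":[0,0,0]},{"gripper":150,"offset":[0.0005,-0.004,0.075],"angular":[0,0,0]},{"gripper":150,"offset":[0.0005,-0.004,0.085],"angular":[0,0,0]},{"gripper":150,"offset":[0.0005,-0.004,0.085],"angular":[0,0,0]}]'

```text
t: 17.9
eef_pos: [0.5089, -0.0285, 0.1396]
tool_rot: [-0.0, 0.661, 0.751, -0.001]
contact_force: [0.4, -0.2, 0.9]
gripper_width: 0.412
grasp_force: 0.0
```

Call:
drive_tool --deltas '[{"gripper":255,"offset":[0,0,0],"angular":[0,0,0]},{"gripper":255,"offset":[0,0,0],"angular":[0,0,0]},{"gripper":255,"offset":[0,0,0],"angular":[0,0,0]},{"gripper":255,"offset":[0,0,0],"angular":[0,0,0]}]' --grip_force 25

```text
t: 18.3
eef_pos: [0.5097, -0.0285, 0.1412]
tool_rot: [0.001, 0.661, 0.751, 0.001]
contact_force: [-1.5, -0.8, 7.3]
gripper_width: 0.102
grasp_force: 25.1
```

Call:
drive_tool --deltas '[{"gripper":255,"offset":[0,-0.008,0],"angular":[0,0,0]},{"gripper":255,"offset":[0,-0.02,0],"angular":[0,0,0]},{"gripper":255,"offset":[0,-0.032,0],"angular":[0,0,0]},{"gripper":255,"offset":[0,-0.042,0],"angular":[0,0,0]},{"gripper":255,"offset":[0,-0.05,0],"angular":[0,0,0]}]'

```text
t: 18.8
eef_pos: [0.4595, -0.0352, 0.1411]
tool_rot: [0.001, 0.661, 0.751, 0.001]
contact_force: [2.8, -0.8, 7.9]
gripper_width: 0.101
grasp_force: 25.4
```

Call:
drive_tool --deltas '[{"gripper":255,"offset":[0,-0.006,0],"angular":[0,0,0]},{"gripper":255,"offset":[0,-0.011,0],"angular":[0,0,0]},{"gripper":255,"offset":[0,-0.0145,0],"angular":[0,0,0]},{"gripper":255,"offset":[0,-0.0165,0],"angular":[0,0,0]},{"gripper":255,"offset":[0,-0.0165,0],"angular":[0,0,0]}]'

```text
t: 19.3
eef_pos: [0.4449, -0.0371, 0.1412]
tool_rot: [0.002, 0.661, 0.751, 0.002]
contact_force: [7.4, -0.6, 2.7]
gripper_width: 0.106
grasp_force: 25.0
```

Call:
drive_tool --deltas '[{"gripper":255,"offset":[0,0.001,0],"angular":[0,0,0]},{"gripper":150,"offset":[0,0.001,0],"angular":[0,0,0]},{"gripper":150,"offset":[0,0.001,0],"angular":[0,0,0]},{"gripper":150,"offset":[0,0.001,0],"angular":[0,0,0]},{"gripper":150,"offset":[0,0.001,0],"angular":[0,0,0]}]'

```text
t: 19.8
eef_pos: [0.4432, -0.0368, 0.1398]
tool_rot: [-0.001, 0.661, 0.751, -0.0]
contact_force: [0.6, -0.8, -0.1]
gripper_width: 0.412
grasp_force: 0.0
```

Call:
drive_tool --deltas '[{"gripper":150,"offset":[0,0.001,-0.015],"angular":[0,0,0]},{"gripper":150,"offset":[0,0.001,-0.04],"angular":[0,0,0]},{"gripper":150,"offset":[0,0.001,-0.07],"angular":[0,0,0]},{"gripper":150,"offset":[0,0.001,-0.09],"angular":[0,0,0]},{"gripper":150,"offset":[0,0.001,-0.1],"angular":[0,0,0]}]'

```text
t: 20.3
eef_pos: [0.4453, -0.0367, 0.2415]
tool_rot: [0.001, 0.661, 0.751, 0.001]
contact_force: [-0.1, -0.0, 0.2]
gripper_width: 0.415
grasp_force: 0.0
```

Call:
drive_tool --deltas '[{"gripper":150,"offset":[0,0,0],"angular":[0,0,0]},{"gripper":150,"offset":[0,0,0],"angular":[0,0,0]},{"gripper":150,"offset":[0,0,0],"angular":[0,0,0]},{"gripper":150,"offset":[0,0,0],"angular":[0,0,0]}]'

```text
t: 20.7
eef_pos: [0.4444, -0.0367, 0.2391]
tool_rot: [-0.001, 0.661, 0.751, -0.001]
contact_force: [-0.0, -0.4, 0.2]
gripper_width: 0.413
grasp_force: 0.0
```

```bash
python3 -c "
from h import *
im=optics.read_camera('side');a=im[180:330,230:430];b=optics.read_camera('wrist')[:400]
a=cv2.resize(a,None,fx=2,fy=2);b=cv2.resize(b,(400,250))
c=np.zeros((300,800,3),np.uint8);c[:,:400]=a;c[:250,400:]=b;cv2.imwrite('pics/end.png',c)"
```

```text
(no output)
```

View pics/end.png

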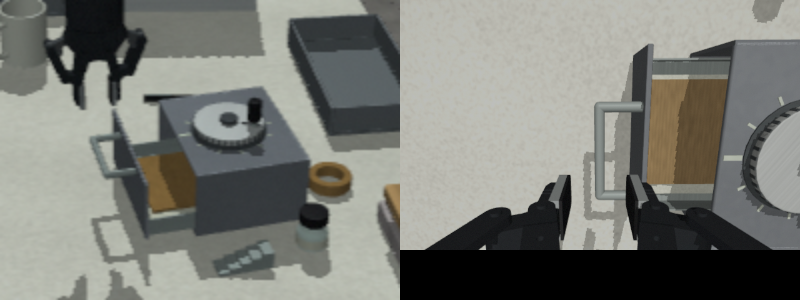

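The picture shows the drawer fully out (left half, around (160,190)), the dial down, the gripper clear and the bystanders untouched.

```bash
python3 -c "
from station import bot
print(bot.hand_in())"
```

```text
the job is handed in; nothing more can be done
None
```

I dialed the lockbox, pushed the dial home, pulled the drawer fully open, let go and handed the job in at about 21 s. The bystanders looked untouched in the last picture, and the hand-in gave no verdict.

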